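# Find a coupling's blind hole on the test post and hold it hole-up

### The arm

A 6-joint arm with a two-finger parallel gripper is mounted at the origin on the work surface. World frame = base frame: x ahead of the robot, y to its left, z up, the work surface at z = 0. Lengths are in m, angles in rad, forces in N, time in s.
With the tool pointing down it reaches from about 0.325 to 0.775 m from the base axis. Payload 9.3 kg.
Tool frame: the origin (TCP) lies at the very end of the fingers, on their centre line; the grasp point (between the pads) lies 19 mm behind it; z points along the fingers, y is the direction in which the jaws open and shut (so a half turn about z gives the same grasp; the last joint's range is limited). The gripper opens to 85 mm and grips with 20 to 120 N. Pads are 22 mm wide; open, the fingers measure 114 mm over their backs; the gripper's body (76 mm by 85 mm) begins 54 mm behind the grasp point. The pads swing forward as they close: fully open they stand 13 mm farther back than shut.
Start: joints at [-1.482, 0.259, 0.021, 1.334, 0, 1.418], TCP at [0.132, -0.534, 0.231] pointing down, gripper open.
Joint ranges: [-3.04, 3.04], [-0.91, 1.82], [-1.04, 1.36], [-1.92, 1.95], [-1.52, 1.45], [-3.14, 3.14]. Speed limits (rad/s): [2.22, 2.22, 2.79, 3.14, 3.14, 3.14].

### API

Orientations are given as a unit quaternion [x, y, z, w].
In Python, from plant import state, capture, get_calibration, finish_job gives the robot as it stands.
- The arm moves only by the shell command python3 -m jog 'ROWS' [FORCE]. ROWS is text: rows parted by semicolons, each of 7 numbers parted by spaces: the finger opening in m, from 0 to 0.0854, then the shift along the world's x, y, z in m, then the turn, a rotation vector about the world's x, y, z in rad. A call has 1 to 10 rows; each row is the pose to reach, as a shift and turn from the pose measured when the call began; what a row does not reach only later rows make up. A row lasts 1/12 s, in which the tool goes at most 41.7 mm and 7.16 degrees, less where a joint would pass 70% of its speed; a pose out of reach is approached as far as the arm can. A call with a gripper value outside its range is refused whole. The fingers move at their own pace and stop on an object; FORCE is the grip in N (left out, the last holds). Time passes only in rows, so rows that repeat a pose let the fingers close. It gives the time, the measured TCP pose, the force and the opening at its end, in the units of the state.
- state(): the state, without advancing time (a new reading comes with each control period).
- capture(name): name is "side" or "top"; returns the picture (420x560x3 uint8, blue, green, red); there is no depth.
- get_calibration(name): a dict with "fov_y" (degrees; the focal length in pixels is half the picture's height over the tangent of half this angle, whatever the lens; pixels are square), "cx", "cy" (the principal point, pixels), "xyz" and "attitude" of the camera in the world. Camera axes: x right, y down, z forward; pixel columns grow to the right and rows downward; lengths in m; the calibration is good to about 2 mm. A picture is of the moment at which its call begins. get_calibration takes no time and is no camera call.
- finish_job(): hands the job in, once; it reports no verdict.
The state is a dict: "time_s": time; "q": joint angles; "qd": joint speeds; "joint_torque": joint torques, N m; "eef_pos": TCP position; "eef_rot": TCP orientation; "wrist_force": force on the tool from outside, world axes, zero at the start; "moment": the same for the moment, N m; "grip_width": finger opening in m.
Only numpy, scipy, OpenCV 4.12 (cv2) and the standard library are available. Lean on these libraries where they do the work, as an engineer would, in place of code of your own. Each camera call takes 0.05 s, during which the arm holds its last target. There are 200 camera calls.

### The job

The steel coupling on the aluminium saddle has a deep blind hole in one end and only a shallow dimple in the other. Pick it up, stand it upright and press its dimpled end down on the test post's spring plunger to its stop (if the plunger slips inside instead, that end is the hole: turn it over), then lift it clear, its underside at least 10 cm above the table. Finish while holding it there, upright and still with the hole up, without putting it down, and leave everything else on the bench where it is.

Things in the scene. Friction and masses are not known exactly. Their poses are not given: they have to be found in the camera images.
- coupling: plain steel, 64 mm long, 0.2 kg, lying level on the saddle: square waist 24 x 24 x 36 mm (two faces upright) between round collars 28 mm across, 14 mm long. Origin at its centre, 56 mm above the table. x runs along it, out of the end with the blind hole (16 mm wide, 24 mm deep); the other end has a dimple 16 mm wide, 3 mm deep. The hole faces left, right or the robot, never away from it
- saddle: fixed aluminium saddle: base 90 x 60 x 8 mm with a rail 32 mm long (x), 14 mm wide (y), top 44 mm above the table. The coupling's waist rests on the rail, which is narrower, so fingers can reach down on both sides. Origin on the table under the coupling's centre, x along the rail towards the hole end
- post: fixed test post: round foot 64 mm across, 8 mm high, round column 36 mm across with its flat top 50 mm above the table; the spring plunger stands out of the middle of that top. Origin on the table, on the post's axis, z up
- plunger_top (a point): middle of the flat top of the plunger, a steel pin 10 mm in diameter standing 18 mm out of the post's top (68 mm above the table) when free; it moves with the plunger
- plunger (a joint): how far the plunger is pressed, m: 0 free, 0.008 at its stop; 3 N to start, 7 N at the stop, springs back. Under the dimpled end it reaches the stop with the coupling's centre 89 mm above the table; under the hole end it slips in unmoved and the rim lands on the post's top
- tweezers: bystander: steel tweezers lying flat, 136 mm long along x, 6 mm high; origin underneath the middle
- short_sleeve: bystander: short round stepped steel sleeve standing on end, 22 mm in diameter, 30 mm high; origin at the underside
- locknut: bystander: round steel locknut lying flat, 32 mm outside diameter, 12 mm high; origin at the underside
- screwdriver: bystander: screwdriver with a black handle lying flat, 170 mm long along x, less than 40 mm high; origin underneath the middle
- flux_jar: bystander: white jar 56 mm in diameter, 70 mm high; origin at the underside
- dish: bystander: steel dish 80 mm in diameter, 25 mm high; origin at the underside
Not all that is in view belongs to the job. What is shaped like the coupling but pink is not meant. What is shaped like the saddle but blue is not meant.

How it is judged:
By the outcome, as a careful person would: the job done as asked, in the order asked, and still so for the second after the job is handed in, while the arm keeps its last pose, push and grip.
It also fails if it takes over 54 s, if anything falls off the work surface, if the arm or the gripper's body presses on something with over 40 N, if the wrist force passes 120 N, or if a joint passes its speed limit or range.

## Working session

There is one attempt and no reset: what is moved stays moved. The work goes in short steps, Python scripts to look and compute and a shell command to move; the robot and the scene stay as the last step left them, time stands still between calls to the robot, and variables do not carry over. Pictures are saved under pics/ and viewed, on a budget of 10 in all, crops included, one or two more only if the job needs it, and the job is handed in when it is done.

```bash
mkdir -p pics && cat > h.py <<'E'
import numpy as np,cv2
from plant import state,capture,get_calibration
from scipy.spatial.transform import Rotation as R
def cam(n):
    c=get_calibration(n);f=210/np.tan(np.radians(c["fov_y"])/2)
    a=np.array(c["attitude"]);M=R.from_quat(a).as_matrix() if a.size==4 else (R.from_rotvec(a).as_matrix() if a.ndim==1 else a)
    return f,c["cx"],c["cy"],np.array(c["xyz"]),M
def ray(n,u,v,z):
    f,cx,cy,p,M=cam(n);d=M@[(u-cx)/f,(v-cy)/f,1];return p+d*(z-p[2])/d[2]
def proj(n,P):
    f,cx,cy,p,M=cam(n);q=M.T@(np.array(P)-p);return np.array([cx+f*q[0]/q[2],cy+f*q[1]/q[2]])
E
python3 - <<'E'
from h import *
for n in("top","side"):
    print(get_calibration(n)); cv2.imwrite(f"pics/{n}0.png",capture(n))
s=state();print(s)
a=cv2.imread("pics/top0.png");b=cv2.imread("pics/side0.png")
E
```

```text
{'fov_y': 47.72842990382524, 'cx': 276.2862875082705, 'cy': 203.43479968002592, 'xyz': array([ 0.21353853, -0.01871792,  1.44199781]), 'attitude': array([-0.67089429,  0.73374919, -0.07675045,  0.07498234])}
{'fov_y': 42.95450235292907, 'cx': 282.4507525716957, 'cy': 206.96621288729412, 'xyz': array([0.28392685, 0.76097436, 0.94266088]), 'attitude': array([-0.11335772,  0.92326733, -0.36329613,  0.05237737])}
{'time_s': 0.1, 'q': array([-1.48162115e+00,  2.59152982e-01,  2.07983650e-02,  1.33370297e+00,
       -5.51104525e-07,  1.41821717e+00]), 'qd': array([ 2.29287624e-04, -3.14271769e-03,  1.48819601e-03, -1.07712431e-04,
       -3.78307376e-05,  7.61375953e-04]), 'joint_torque': array([ 6.83647711e-03, -5.56698811e+01,  3.45065832e+01,  1.16392024e-02,
       -8.35154128e-05, -1.35314362e-06]), 'eef_pos': array([ 0.13165567, -0.53373325,  0.23070188]), 'eef_rot': array([ 9.92703049e-01,  1.20582998e-01,  1.97134781e-05, -6.30322288e-04]), 'wrist_force': array([-0.5875041 , -0.76850758,  0.28667202]), 'moment': array([ 0.02999131,  0.05383485, -0.02011468]), 'grip_width': 0.08519325205772404}
```

View pics/top0.png

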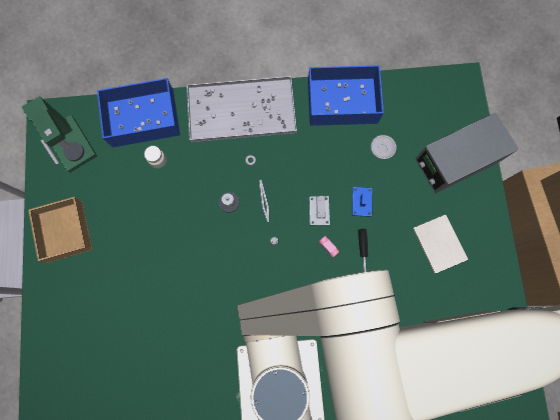

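View pics/side0.png

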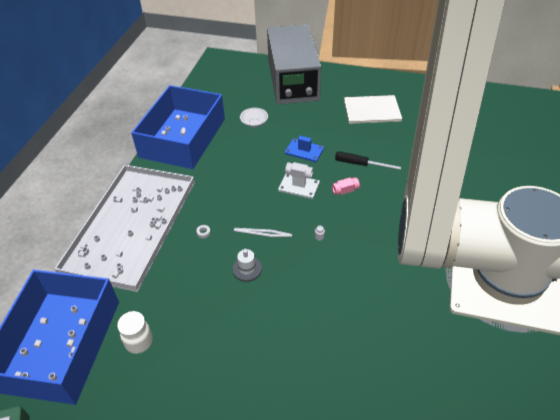

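Candidates: coupling, grey on the light saddle, top (320,207) / side (299,172). Look-alikes are the pink piece (329,246) and the blue saddle (362,201). The post is at (228,202). I'll check with a close crop.

```bash
python3 - <<'E'
from h import *
a=cv2.imread("pics/top0.png");b=cv2.imread("pics/side0.png")
A=cv2.resize(a[185:235,295:345],(400,400),interpolation=2);A2=cv2.resize(a[180:230,203:253],(400,400),interpolation=2)
B=cv2.resize(b[145:205,269:329],(400,400),interpolation=2)
cv2.imwrite("pics/c1.png",np.hstack([A,B]))
for n,u,v,z in[("top",320,207,.068),("top",228,200,.068),("side",299,171,.056),("side",245,253,.068),("top",329,246,.014)]:print(n,u,v,ray(n,u,v,z))
P=ray("top",320,207,.068);print([proj(n,P+[d,0,0]) for n in("top","side") for d in(-.032,.032)])
E
```

```text
top 320 207 [ 0.49073924 -0.16336015  0.068     ]
top 228 200 [0.53644275 0.10626306 0.068     ]
side 299 171 [ 0.49178891 -0.16389209  0.056     ]
side 245 253 [0.54162461 0.11715279 0.068     ]
top 329 246 [ 0.37961167 -0.18307536  0.014     ]
[array([321.17677919, 217.60258218]), array([318.83459933, 196.49993636]), array([312.42547283, 169.67847549]), array([286.52204109, 165.47751407])]
```

View pics/c1.png

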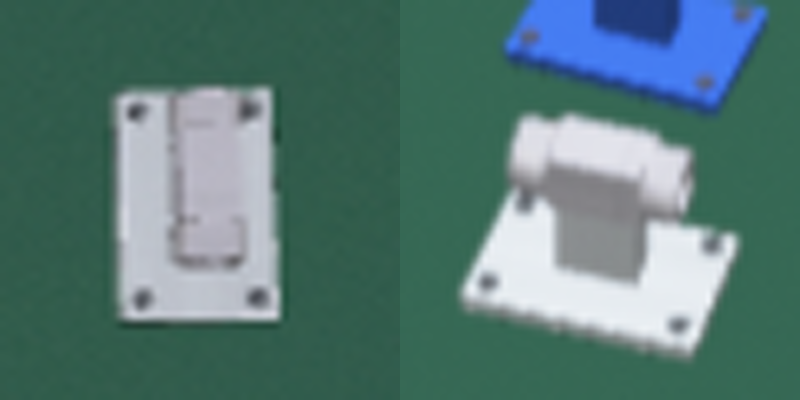

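The crop confirms the bare-steel coupling on the white saddle. It runs nearly along world x, and the dark ring at its right end in the side view (side ≈ (312,175)) is the hole, facing the robot.

Plan: grasp it with the tool tilted 45° forward. A 180° roll about the tool axis then stands it upright, hole up. Next: the saddle yaw and the post position.

```bash
python3 - <<'E'
from h import *
a=cv2.imread("pics/top0.png");b=cv2.imread("pics/side0.png")
hs=cv2.cvtColor(a,cv2.COLOR_BGR2HSV)
m=((hs[...,1]<60)&(hs[...,2]>110)).astype(np.uint8);w=np.zeros_like(m);w[185:235,300:345]=m[185:235,300:345]
c=max(cv2.findContours(w,0,2)[0],key=cv2.contourArea);r=cv2.minAreaRect(c);bx=cv2.boxPoints(r);print(r)
W=np.array([ray("top",*p,.008) for p in bx]);print(W.round(4))
for i in range(2):
    e=W[(i+1)%4]-W[i];print(np.linalg.norm(e),np.degrees(np.arctan2(e[1],e[0])))
print("saddle centre",W.mean(0))
# coupling top outline check
A=cv2.resize(a[180:225,205:250],(400,400),interpolation=2);B=cv2.resize(b[235:285,220:270],(400,400),interpolation=2)
cv2.imwrite("pics/c2.png",np.hstack([A,B]))
E
```

```text
((319.0, 210.0), (28.0, 20.0), 90.0)
[[ 0.5406 -0.1395  0.008 ]
 [ 0.535  -0.2012  0.008 ]
 [ 0.4475 -0.1913  0.008 ]
 [ 0.453  -0.1304  0.008 ]]
0.06197492652772228 -95.17558933704586
0.08803942219419476 173.56372860955568
saddle centre [ 0.49401172 -0.16561484  0.008     ]
```

View pics/c2.png

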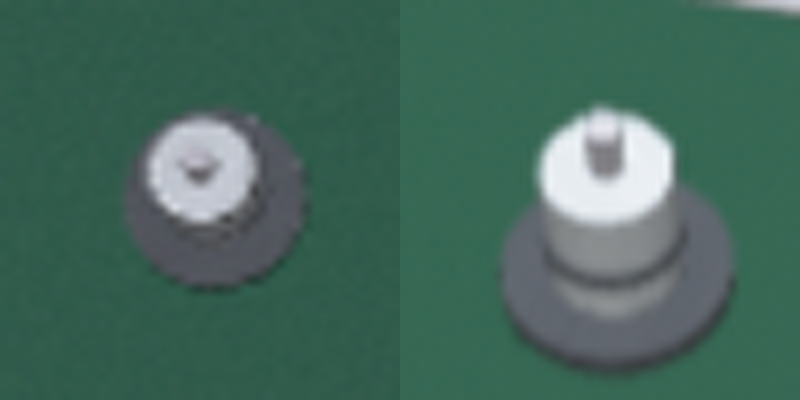

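```bash
python3 - <<'E'
from h import *
for n,u,v,z in[("top",227,197.4,.068),("top",227.1,198.6,.05),("top",228.9,201.9,.008),("side",245,249.5,.068),("side",245.2,255.4,.05),("side",246.6,268,.008)]:print("post",n,ray(n,u,v,z).round(4))
for n,u,v,z in[("top",320.5,206.6,.068),("side",298.8,169.2,.056+.006)]:print("coupl",n,ray(n,u,v,z).round(4))
y=np.radians(-5);c=np.cos(y);s=np.sin(y);q=np.sqrt(.5)
d=np.array([q*c,q*s,-q]);yy=np.array([-s,c,0])
R0=R.from_quat(state()["eef_rot"]);print(R0.as_matrix().round(3))
for sg in(1,-1):
    Y=sg*yy;X=np.cross(Y,d);T=R.from_matrix(np.column_stack([X,Y,d]));print(sg,(T*R0.inv()).as_rotvec().round(3))
print("roll pi vec",d*np.pi)
E
```

```text
post top [0.5446 0.1087 0.068 ]
post top [0.5452 0.1103 0.05  ]
post top [0.5443 0.1093 0.008 ]
post side [0.5443 0.1083 0.068 ]
post side [0.5446 0.11   0.05  ]
post side [0.5438 0.1116 0.008 ]
coupl top [ 0.4918 -0.165   0.068 ]
coupl side [ 0.4923 -0.1637  0.062 ]
[[ 0.971  0.239 -0.   ]
 [ 0.239 -0.971  0.001]
 [ 0.    -0.001 -1.   ]]
1 [-1.096 -0.086  2.617]
-1 [ 0.06  -0.786 -0.312]
roll pi vec [ 2.21298821 -0.19361138 -2.22144147]
```

Post axis is about (0.5445, 0.109) and the coupling centre about (0.492, −0.1645), with its dimple end pointing at yaw −5°. The two views agree to about 1.5 mm. Moving above the standoff point with the 45° tilt.

```bash
R1=".085 .3 .37 .02 .06 -.786 -.312"; python3 -m jog '.085 .04 .04 .02 .007 -.09 -.036; .085 .07 .08 .02 .014 -.18 -.07; .085 .1 .12 .02 .02 -.27 -.11; .085 .13 .16 .02 .027 -.36 -.143; .085 .15 .19 .02 .034 -.45 -.18; .085 .18 .22 .02 .04 -.53 -.21; .085 .21 .26 .02 .047 -.62 -.245; .085 .24 .29 .02 .054 -.7 -.28; .085 .27 .33 .02 .06 -.786 -.312; .085 .3 .37 .02 .06 -.786 -.312' 100; python3 -c "
from h import *
s=state();print(s['q'].round(3))
d=R.from_quat(s['eef_rot']).as_matrix();print(d.round(3))"
```

```text
time_s: 0.93
eef_pos: [0.3909, -0.2122, 0.2486]
eef_rot: [0.922, -0.043, 0.384, 0.015]
wrist_force: [0.0, -0.7, -0.3]
grip_width: 0.0851
[-1.135 -0.289 -0.722  0.674  0.662  2.261]
[[ 0.702 -0.091  0.706]
 [-0.068 -0.996 -0.06 ]
 [ 0.709 -0.006 -0.705]]
```

```bash
python3 -m jog '.085 .02 .02 -.03 0 0 0; .085 .04 .04 -.07 0 0 0; .085 .055 .052 -.1 0 0 0;.085 .055 .052 -.12 0 0 0;.085 .055 .052 -.12 0 0 0;.085 .055 .052 -.12 0 0 0' 100; python3 -c "
from h import *
s=state();print(s['q'].round(3))
t=capture('top');b=capture('side');cv2.imwrite('pics/p1.png',np.hstack([cv2.resize(t[150:270,250:400],(400,320)),cv2.resize(b[100:220,230:380],(400,320))]))"
```

```text
time_s: 1.43
eef_pos: [0.4455, -0.1593, 0.1277]
eef_rot: [0.923, -0.043, 0.383, 0.013]
wrist_force: [0.2, -0.2, 0.0]
grip_width: 0.0853
[-0.846 -0.122 -1.006  0.062  0.511  2.557]
```

View pics/p1.png

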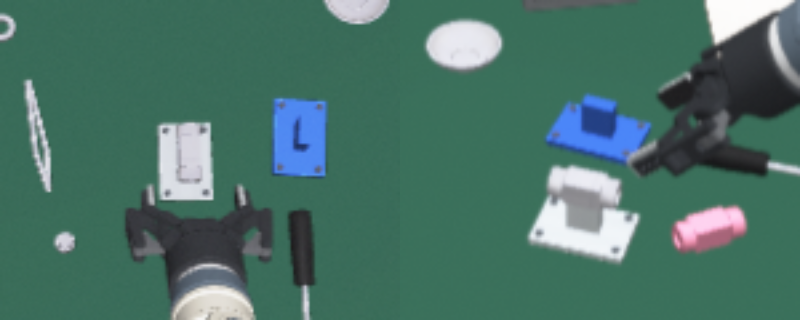

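The view shows the fingers lined up each side of the coupling, with nothing in the way. q3 is close to its limit, so I'll fit a quick link model to check reach at the grasp and at the post.

```bash
cat > fk.py <<'E'
from h import *
from scipy.optimize import least_squares
D=[([-1.482,.259,.021,1.334,0,1.418],[.1317,-.5337,.2307],[.9927,.1206,0,-.0006]),
([-1.135,-.289,-.722,.674,.662,2.261],[.3909,-.2122,.2486],[.922,-.043,.384,.015]),
([-.846,-.122,-1.006,.062,.511,2.557],[.4455,-.1593,.1277],[.923,-.043,.383,.013])]
s=state();D.append((s['q'],s['eef_pos'],s['eef_rot']))
E
cat > fit.py <<'E'
from fk import *
Rz=lambda a:R.from_euler('z',a);Ry=lambda a:R.from_euler('y',a)
# pitch-down angles; q3 negative lowers forearm; q4 may be a forearm roll or pitch: test both
def fk(q,p,mode):
    h,e,a,b,L,o,w=p
    B=Rz(q[0]);A=B*Ry(q[1]);F=A*Ry(-q[2])
    P=B.apply([e,o,h])+A.apply([0,0,a])+F.apply([b,0,0])
    W=F*Ry(q[3]);
    P=P+W.apply([w,0,0])
    T=W*Rz(mode*q[4]);return P+T.apply([L,0,0]),T.apply([1,0,0])
if __name__=="__main__":
  for m in(1,-1):
    def res(p):
        o=[]
        for q,x,r in D:
            P,t=fk(q,p,m);o+=list(P-x)
        return np.array(o)
    f=least_squares(res,[.3,0,.4,.4,.25,0,.0]);print(m,f.x.round(3),np.abs(f.fun).max())
    print([ (fk(q,f.x,m)[1]-R.from_quat(r).apply([0,0,1])).round(3) for q,x,r in D])
    np.save(f"p{m}.npy",f.x)
    n=np.array(D[-1][0]);d=R.from_quat(D[-1][2]).apply([0,0,1])
    if np.abs(f.fun).max()<.01:
      for tgt,dd in(([.501,-.165,.0515],d),([.545,.109,.079],d),([.545,.109,.079],[.69,.14,-.71]),([.545,.109,.079],[.61,-.35,-.71])):
        g=least_squares(lambda q:np.r_[fk(q,f.x,m)[0]-tgt,fk(q,f.x,m)[1]-dd],n[:5]);print(tgt,g.x.round(3),g.cost)
E
python3 fit.py
```

```text
1 [ 0.206 -0.066  0.653  0.455  0.294  0.084  0.207] 0.0008445981684855053
[array([0., 0., 0.]), array([-0.001,  0.   , -0.001]), array([-0.001, -0.001, -0.001]), array([ 0., -0., -0.])]
[0.501, -0.165, 0.0515] [-0.724  0.166 -1.082 -0.358  0.436] 2.7304190751240164e-25
[0.545, 0.109, 0.079] [ 0.125  0.145 -1.027 -0.38  -0.15 ] 9.310659421741744e-20
[0.545, 0.109, 0.079] [-0.048  0.124 -1.04  -0.359  0.174] 5.000500062536215e-09
[0.545, 0.109, 0.079] [ 0.325  0.195 -0.821 -0.026 -0.555] 2.1138742416809034e-07
-1 [ 0.132 -0.043  0.728  0.407 -0.253  0.1    0.72 ] 0.05540301237154044
[array([0., 0., 0.]), array([-1.115e+00, -5.190e-01, -1.000e-03]), array([-0.733, -0.649, -0.001]), array([-0.734, -0.648,  0.   ])]
```

```bash
python3 - <<'E'
from fit import *
p=np.load("p1.npy")
# tool x axis / q6 relation: yref = frame orientation
def ori(q): return Rz(q[0])*Ry(q[1]-q[2]+q[3])*Rz(q[4])
s=state();M=R.from_quat(s['eef_rot'])
C=(ori(s['q']).inv()*M);  # = Rx(q6)*const
K=R.from_euler('x',s['q'][5]).inv()*C;print(K.as_matrix().round(3))
K2=R.from_euler('x',1.418).inv()*(ori(D[0][0]).inv()*R.from_quat(D[0][2]));print(K2.as_matrix().round(3))
def ik(tgt,Rt,q0=None):
    d=Rt.apply([0,0,1]);q0=s['q'][:5] if q0 is None else q0
    lo=[-3,-.9,-3,-1.9,-1.5];hi=[3,1.8,1.3,1.9,1.4]
    g=least_squares(lambda q:np.r_[fk(q,p,1)[0]-tgt,fk(q,p,1)[1]-d],q0,bounds=(lo,hi))
    X=(ori(g.x).inv()*Rt*K.inv());return g.x.round(3),X.as_euler('xyz')[0].round(3),g.cost<1e-8
def dirs(az,th,sg):
    c,si=np.cos(az),np.sin(az);d=np.array([np.sin(th)*c,np.sin(th)*si,-np.cos(th)]);Y=sg*np.array([-si,c,0])
    return R.from_matrix(np.column_stack([np.cross(Y,d),Y,d]))
for th in(30,35,40):
    t=np.radians(th);az=np.radians(-5)
    print(th,ik([.499,-.165,.047],dirs(az,t,-1)))
    for a in(-40,-20,0,20,40):
        print("   ",a,ik([.5445+.009*np.cos(np.radians(a)),.109+.009*np.sin(np.radians(a)),.081],dirs(np.radians(a),np.pi/2-t,1)))
t=np.radians(35);print("turn now->35:",(dirs(az,t,-1)*M.inv()).as_rotvec().round(3))
E
```

```text
[[ 0. -0.  1.]
 [ 0.  1.  0.]
 [-1.  0.  0.]]
[[ 0.  0.  1.]
 [-0.  1. -0.]
 [-1. -0.  0.]]
30 (array([-0.628,  0.124, -0.817,  0.17 ,  0.26 ]), np.float64(2.662), np.True_)
    -40 (array([ 0.452,  0.343, -0.86 , -0.248, -0.912]), np.float64(0.841), np.True_)
    -20 (array([ 0.321,  0.41 , -1.166, -0.941, -0.568]), np.float64(0.377), np.True_)
    0 (array([ 0.082,  0.559, -1.354, -1.388, -0.071]), np.float64(0.041), np.True_)
    20 (array([-0.191,  0.477, -1.321, -1.205,  0.461]), np.float64(-0.291), np.True_)
    40 (array([-0.372,  0.292, -1.068, -0.483,  0.863]), np.float64(-0.74), np.True_)
35 (array([-0.659,  0.12 , -0.905,  0.013,  0.316]), np.float64(2.656), np.True_)
    -40 (array([ 0.424,  0.297, -0.804, -0.085, -0.83 ]), np.float64(0.872), np.True_)
    -20 (array([ 0.298,  0.292, -1.08 , -0.652, -0.516]), np.float64(0.409), np.True_)
    0 (array([ 0.079,  0.335, -1.231, -0.953, -0.064]), np.float64(0.045), np.True_)
    20 (array([-0.168,  0.287, -1.203, -0.812,  0.417]), np.float64(-0.315), np.True_)
    40 (array([-0.338,  0.224, -0.991, -0.273,  0.782]), np.float64(-0.769), np.True_)
40 (array([-0.692,  0.135, -0.994, -0.163,  0.374]), np.float64(2.654), np.True_)
    -40 (array([ 0.392,  0.263, -0.75 ,  0.054, -0.747]), np.float64(0.89), np.True_)
    -20 (array([ 0.273,  0.216, -0.996, -0.411, -0.463]), np.float64(0.432), np.True_)
    0 (array([ 0.075,  0.21 , -1.124, -0.634, -0.057]), np.float64(0.048), np.True_)
    20 (array([-0.145,  0.183, -1.098, -0.52 ,  0.372]), np.float64(-0.333), np.True_)
    40 (array([-0.302,  0.181, -0.918, -0.1  ,  0.7  ]), np.float64(-0.786), np.True_)
turn now->35: [0.011 0.178 0.005]
```

θ = 37° at the pick and azimuth −40° at the post keep every joint well inside its range. Going in.

```bash
python3 -m jog '.085 .01 -.001 -.01 .005 .07 .002; .085 .0185 -.003 -.032 .01 .143 .004; .085 .0185 -.003 -.032 .01 .143 .004; .085 .028 -.004 -.044 .01 .143 .004; .085 .037 -.005 -.056 .01 .143 .004; .085 .046 -.005 -.068 .01 .143 .004; .085 .0545 -.006 -.080 .01 .143 .004; .085 .0545 -.006 -.080 .01 .143 .004; .085 .0545 -.006 -.080 .01 .143 .004' 100; python3 -c "
from h import *
s=state();print(s['q'].round(3),R.from_quat(s['eef_rot']).as_matrix().round(3))
t=capture('top');b=capture('side');cv2.imwrite('pics/p2.png',np.hstack([cv2.resize(t[170:250,280:360],(400,400),interpolation=2),cv2.resize(b[130:210,260:340],(400,400),interpolation=2)]))"
```

```text
time_s: 2.28
eef_pos: [0.5007, -0.1683, 0.0509]
eef_rot: [0.947, -0.042, 0.317, 0.013]
wrist_force: [-0.6, 0.0, 0.0]
grip_width: 0.0844
[-0.677  0.13  -0.938 -0.057  0.342  2.653] [[ 0.795 -0.089  0.6  ]
 [-0.072 -0.996 -0.052]
 [ 0.602 -0.002 -0.798]]
```

View pics/p2.png

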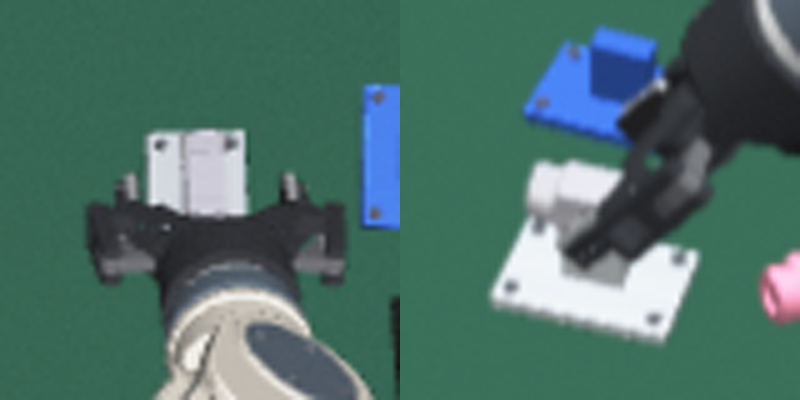

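Fingers straddle the waist: in the crop the tips are at (125,185) and (292,185), the coupling at u≈203. The arm sits about 3 mm off its target in y and z, so I'll correct that and close.

```bash
python3 -m jog '.085 -.001 .003 -.003 0 0 0; .085 -.001 .003 -.003 0 0 0; .085 -.001 .003 -.003 0 0 0; .05 -.001 .003 -.003 0 0 0; .02 -.001 .003 -.003 0 0 0; .02 -.001 .003 -.003 0 0 0; .015 -.001 .003 -.003 0 0 0;  .015 -.001 .003 -.003 0 0 0; .015 -.001 .003 -.003 0 0 0;.015 -.001 .003 -.003 0 0 0' 100;  python3 -m jog '.015 0 0 0 0 0 0;.015 0 0 0 0 0 0;.015 0 0 0 0 0 0'
```

```text
time_s: 3.22
eef_pos: [0.4999, -0.1653, 0.0487]
eef_rot: [0.947, -0.042, 0.318, 0.014]
wrist_force: [-2.2, -1.1, 3.9]
grip_width: 0.0225
time_s: 3.47
eef_pos: [0.4999, -0.1653, 0.0487]
eef_rot: [0.947, -0.042, 0.318, 0.014]
wrist_force: [-3.1, -0.4, 2.4]
grip_width: 0.0223
```

```bash
python3 -m jog '0.015 0 0 .03 0 0 0;0.015 0 0 .06 0 0 0;0.015 0 0 .09 0 0 0;0.015 0 0 .12 0 0 0;0.015 0 0 .14 0 0 0;0.015 0 0 .15 0 0 0;0.015 0 0 .15 0 0 0'; cat > plan.py <<'E'
from fit import *
import sys
p=np.load("p1.npy")
from scipy.spatial.transform import Slerp
s=state();M=R.from_quat(s['eef_rot']);print("q",s['q'].round(3),"pos",s['eef_pos'].round(4))
def ori(q): return Rz(q[0])*Ry(q[1]-q[2]+q[3])*Rz(q[4])
K=R.from_matrix([[0,0,1],[0,1,0],[-1,0,0]])
def ik(tgt,Rt,q0):
    d=Rt.apply([0,0,1])
    g=least_squares(lambda q:np.r_[fk(q,p,1)[0]-tgt,fk(q,p,1)[1]-d],q0)
    return g.x.round(3),(ori(g.x).inv()*Rt*K.inv()).as_euler('xyz')[0].round(3),g.cost<1e-8
def dirs(az,th,sg):
    c,si=np.cos(az),np.sin(az);d=np.array([np.sin(th)*c,np.sin(th)*si,-np.cos(th)]);Y=sg*np.array([-si,c,0])
    return R.from_matrix(np.column_stack([np.cross(Y,d),Y,d]))
E
python3 - <<'E'
from plan import *
th=np.arccos(-M.apply([0,0,1])[2]);a=np.radians(-40);G=dirs(a,np.pi/2-th,1)
T=np.array([.5445+.009*np.cos(a),.109+.009*np.sin(a),.20]);tv=(G*M.inv()).as_rotvec();L=np.linalg.norm(tv);print("tv",tv.round(3),L,"shift",(T-s['eef_pos']).round(4))
q=s['q'][:5]
for f in(np.arange(1,6)/5):
    r=ik(s['eef_pos']+f*(T-s['eef_pos']),R.from_rotvec(tv*f)*M,q);q=r[0];print(f,r)
E
```

```text
time_s: 4.05
eef_pos: [0.5005, -0.1657, 0.2011]
eef_rot: [0.947, -0.042, 0.319, 0.015]
wrist_force: [0.4, -0.4, -2.4]
grip_width: 0.0218
q [-0.672 -0.106 -0.669  0.441  0.339  2.658] pos [ 0.5005 -0.1657  0.2011]
tv [-1.813  0.754  1.872] 2.7131014993033706 shift [ 0.0509  0.2689 -0.0011]
0.2 (array([-0.423, -0.123, -0.654,  0.481,  0.079]), np.float64(2.337), np.True_)
0.4 (array([-0.165, -0.087, -0.619,  0.501, -0.192]), np.float64(2.032), np.True_)
0.6 (array([ 0.07 , -0.025, -0.595,  0.496, -0.442]), np.float64(1.71), np.True_)
0.8 (array([ 0.263,  0.041, -0.593,  0.446, -0.647]), np.float64(1.338), np.True_)
1.0 (array([ 0.41 ,  0.094, -0.626,  0.319, -0.792]), np.float64(0.882), np.True_)
```

Held at width 0.022, with −2.4 N in z matching the 0.2 kg part. Now the reorientation and transfer, in three calls.

```bash
python3 -m jog '.015 .002 .011 0 -.076 .031 .078;.015 .004 .022 0 -.151 .063 .156;.015 .006 .034 0 -.227 .094 .234;.015 .008 .045 0 -.302 .126 .312;.015 .011 .056 0 -.378 .157 .39;.015 .013 .067 0 -.453 .188 .468;.015 .015 .078 0 -.529 .22 .546;.015 .017 .09 0 -.604 .251 .624;.015 .017 .09 0 -.604 .251 .624' && python3 -m jog '.015 .002 .011 0 -.076 .031 .078;.015 .004 .022 0 -.151 .063 .156;.015 .006 .034 0 -.227 .094 .234;.015 .008 .045 0 -.302 .126 .312;.015 .011 .056 0 -.378 .157 .39;.015 .013 .067 0 -.453 .188 .468;.015 .015 .078 0 -.529 .22 .546;.015 .017 .09 0 -.604 .251 .624;.015 .017 .09 0 -.604 .251 .624' && python3 -m jog '.015 .002 .011 0 -.076 .031 .078;.015 .004 .022 0 -.151 .063 .156;.015 .006 .034 0 -.227 .094 .234;.015 .008 .045 0 -.302 .126 .312;.015 .011 .056 0 -.378 .157 .39;.015 .013 .067 0 -.453 .188 .468;.015 .015 .078 0 -.529 .22 .546;.015 .017 .09 0 -.604 .251 .624;.015 .017 .09 0 -.604 .251 .624'; python3 - <<'E'
from plan import *
t=capture('top');b=capture('side');print(M.as_matrix().round(3))
print(proj('top',[.5445,.109,.19]),proj('side',[.5445,.109,.19]))
cv2.imwrite('pics/p3.png',np.hstack([cv2.resize(t[150:250,180:280],(400,400),interpolation=2),cv2.resize(b[165:265,200:300],(400,400),interpolation=2)]))
cv2.imwrite('pics/p3s.png',b);cv2.imwrite('pics/p3t.png',t)
E
```

```text
time_s: 4.8
eef_pos: [0.5169, -0.0735, 0.1989]
eef_rot: [0.898, 0.347, 0.187, 0.198]
wrist_force: [-0.9, 0.1, -3.0]
grip_width: 0.022
time_s: 5.55
eef_pos: [0.5333, 0.018, 0.1964]
eef_rot: [0.666, 0.664, 0.016, 0.341]
wrist_force: [0.4, 0.8, -2.7]
grip_width: 0.022
time_s: 6.3
eef_pos: [0.5498, 0.1085, 0.1943]
eef_rot: [0.3, 0.845, -0.157, 0.414]
wrist_force: [-0.5, -0.3, -1.8]
grip_width: 0.0222
q [ 0.425  0.137 -0.596  0.328 -0.801  0.887] pos [0.5498 0.1085 0.1943]
[[-0.477  0.637  0.606]
 [ 0.376  0.771 -0.514]
 [-0.794 -0.018 -0.607]]
[222.0290634  187.33867461] [240.6513952  210.14291061]
```

View pics/p3.png

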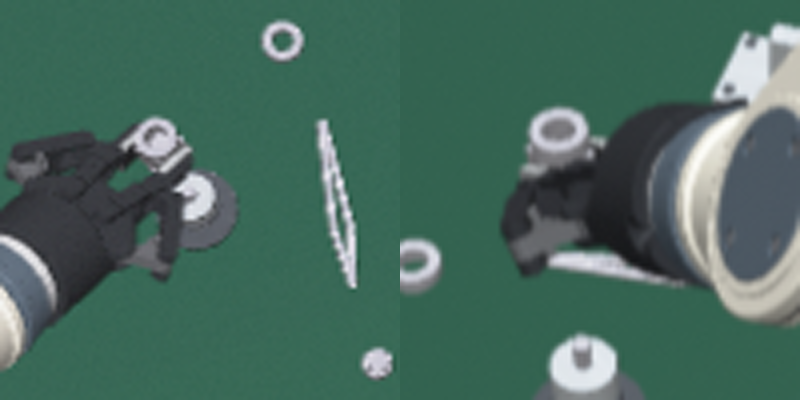

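The coupling is upright with its hole ring showing on top: top ≈ (218.4,183.9), side ≈ (239.1,197.3). I'll compute tilt and centring over the plunger.

```bash
python3 - <<'E'
from plan import *
Mp=R.from_quat([.947,-.042,.318,.014]);y=np.radians(-5)
h=(M*Mp.inv()).apply([-np.cos(y),-np.sin(y),0]);print("hole axis",h.round(3))
off=(M*Mp.inv()).apply(np.array([.4918,-.1645,.056])-[.4999,-.1653,.0487])
c=s['eef_pos']+off;print("centre pred",c.round(4),"top face",(c+.032*h).round(4))
for n,u,v in(("top",218.4,183.9),("side",239.1,197.3)):print(n,ray(n,u,v,(c+.032*h)[2]).round(4))
z=np.array([0,0,1]);print("tilt fix",np.cross(h,z).round(3))
E
```

```text
q [ 0.423  0.135 -0.595  0.331 -0.801  0.894] pos [0.5499 0.1075 0.1951]
hole axis [0.013 0.007 1.   ]
centre pred [0.5443 0.1121 0.2033] top face [0.5447 0.1124 0.2353]
top [0.5427 0.1133 0.2353]
side [0.5413 0.118  0.2353]
tilt fix [ 0.007 -0.013  0.   ]
```

```bash
python3 -m jog '.015 0 -.001 -.02 .007 -.013 0;.015 0 -.002 -.04 .007 -.013 0;.015 0 -.003 -.06 .007 -.013 0;.015 0 -.003 -.08 .007 -.013 0;.015 0 -.003 -.09 .007 -.013 0;.015 0 -.003 -.09 .007 -.013 0;.015 0 -.003 -.09 .007 -.013 0'; python3 - <<'E'
from plan import *
t=capture('top');b=capture('side');
Mp=R.from_quat([.947,-.042,.318,.014]);y=np.radians(-5)
h=(M*Mp.inv()).apply([-np.cos(y),-np.sin(y),0]);off=(M*Mp.inv()).apply(np.array([.4918,-.1645,.056])-[.4999,-.1653,.0487])
c=s['eef_pos']+off;print(h.round(3),c.round(4))
ims=[]
for n,im in(("top",t),("side",b)):
    uv=proj(n,c+.032*h);x0,y0=(uv-20).astype(int);print(n,uv.round(1),x0,y0, "bottom",proj(n,c-.032*h).round(1),"plunger",proj(n,[.5445,.109,.068]).round(1))
    ims.append(cv2.resize(im[y0-2:y0+48,x0-5:x0+45],(400,400),interpolation=2))
cv2.imwrite('pics/p4.png',np.hstack(ims))
E
```

```text
time_s: 6.98
eef_pos: [0.5499, 0.1035, 0.1048]
eef_rot: [0.307, 0.841, -0.151, 0.418]
wrist_force: [0.2, 0.8, -2.7]
grip_width: 0.0217
q [ 0.415  0.263 -0.746  0.034 -0.796  0.889] pos [0.5499 0.1035 0.1048]
[-0.    -0.002  1.   ] [0.5442 0.1081 0.1129]
top [224.3 191.3] 204 171 bottom [226.7 196.5] plunger [226.9 197.4]
side [242.5 225.2] 222 205 bottom [244.7 245.6] plunger [244.8 249.7]
```

View pics/p4.png

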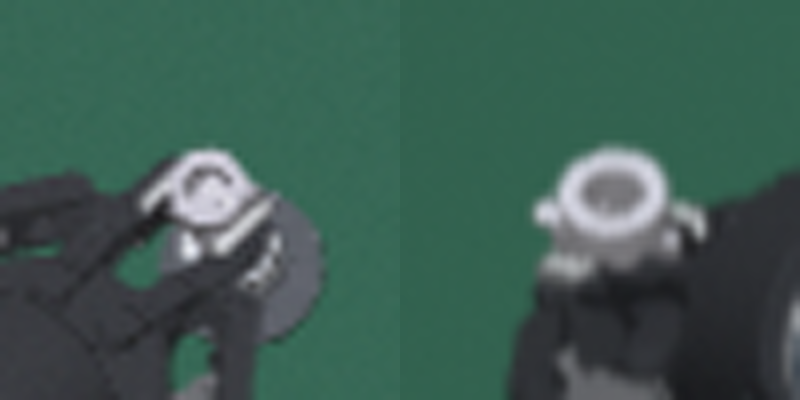

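The ring centre is within about 1 px of prediction in both views: top (224.7,192.0), side (243.0,226.3). A +1.5 mm x and +1 mm y nudge centres it. Pressing down now, watching force.

```bash
python3 -m jog '.015 .0015 .001 0 0 0 0;.015 .0015 .001 -.004 0 0 0;.015 .0015 .001 -.008 0 0 0;.015 .0015 .001 -.012 0 0 0;.015 .0015 .001 -.012 0 0 0' ; python3 -m jog '.015 0 0 -.003 0 0 0;.015 0 0 -.006 0 0 0;.015 0 0 -.006 0 0 0;.015 0 0 -.006 0 0 0'; python3 -m jog '.015 0 0 -.001 0 0 0;.015 0 0 -.002 0 0 0;.015 0 0 -.003 0 0 0;.015 0 0 -.003 0 0 0'
```

```text
time_s: 7.5
eef_pos: [0.5515, 0.105, 0.0931]
eef_rot: [0.307, 0.841, -0.151, 0.419]
wrist_force: [-0.6, -0.6, -1.9]
grip_width: 0.0223
time_s: 7.83
eef_pos: [0.5517, 0.1051, 0.0874]
eef_rot: [0.307, 0.841, -0.151, 0.419]
wrist_force: [-0.9, 1.3, 2.1]
grip_width: 0.0223
time_s: 8.17
eef_pos: [0.5518, 0.1051, 0.0844]
eef_rot: [0.307, 0.841, -0.151, 0.419]
wrist_force: [-2.2, 0.1, 4.9]
grip_width: 0.0223
```

```bash
python3 -m jog '.015 0 0 -.001 0 0 0;.015 0 0 -.0015 0 0 0;.015 0 0 -.0015 0 0 0'; python3 -m jog '.015 0 0 -.001 0 0 0;.015 0 0 -.0015 0 0 0;.015 0 0 -.0015 0 0 0'; python3 -m jog '.015 0 0 -.001 0 0 0;.015 0 0 -.001 0 0 0;.015 0 0 -.001 0 0 0'
```

```text
time_s: 8.42
eef_pos: [0.552, 0.105, 0.0839]
eef_rot: [0.307, 0.84, -0.151, 0.42]
wrist_force: [-6.4, 1.1, 11.5]
grip_width: 0.0227
time_s: 8.67
eef_pos: [0.5524, 0.1049, 0.0839]
eef_rot: [0.308, 0.84, -0.151, 0.421]
wrist_force: [-8.0, 2.9, 16.2]
grip_width: 0.0225
time_s: 8.92
eef_pos: [0.5527, 0.1048, 0.084]
eef_rot: [0.308, 0.839, -0.151, 0.422]
wrist_force: [-6.2, 1.7, 11.6]
grip_width: 0.0223
```

It's on a hard stop at TCP z = 0.0839, with force up to 16 N. My predicted coupling height there is 92 mm rather than 89, so it's either a grasp offset or the rim sitting on the plunger. I'll triangulate the ring to settle it.

```bash
python3 - <<'E'
from plan import *
def tri(a,b):
    A=[];B=[]
    for n,(u,v) in(("top",a),("side",b)):
        f,cx,cy,P,Mx=cam(n);d=Mx@[(u-cx)/f,(v-cy)/f,1];d/=np.linalg.norm(d);Q=np.eye(3)-np.outer(d,d);A.append(Q);B.append(Q@P)
    return np.linalg.solve(sum(A),sum(B))
print("ring p4 (pred z .145)",tri((224.7,192.0),(243,226.3)).round(4))
print("plunger",tri((227,197.4),(245,249.5)).round(4))
t=capture('top');b=capture('side');print(s['moment'],s['wrist_force'])
Mp=R.from_quat([.947,-.042,.318,.014]);y=np.radians(-5)
h=(M*Mp.inv()).apply([-np.cos(y),-np.sin(y),0]);off=(M*Mp.inv()).apply(np.array([.4918,-.1645,.056])-[.4999,-.1653,.0487]);print(h.round(3),(s['eef_pos']+off).round(4))
cv2.imwrite('pics/p5.png',np.hstack([cv2.resize(t[170:220,200:250],(400,400),interpolation=2),cv2.resize(b[215:265,215:265],(400,400),interpolation=2)]))
E
```

```text
q [ 0.418  0.307 -0.772 -0.044 -0.803  0.889] pos [0.5527 0.1048 0.084 ]
ring p4 (pred z .145) [0.5435 0.1074 0.141 ]
plunger [0.5444 0.1086 0.0685]
[-0.51697708  0.09466947 -0.45238912] [-6.19166294  1.71823712 11.62669168]
[-0.009  0.001  1.   ] [0.547  0.1095 0.0921]
```

View pics/p5.png

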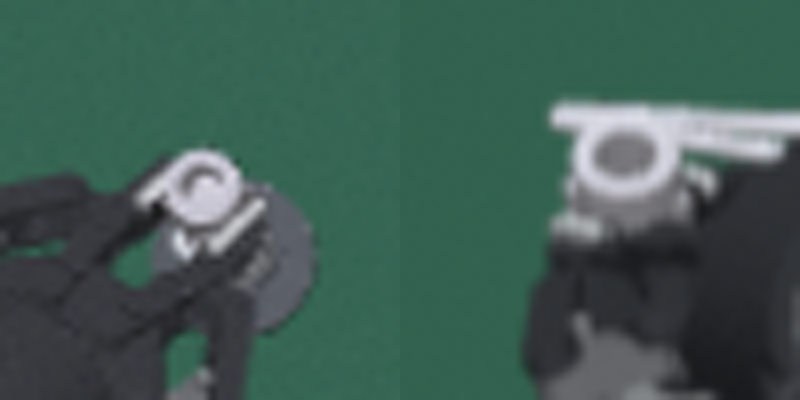

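```bash
python3 - <<'E'
from h import *
def tri(a,b):
    A=[];B=[]
    for n,(u,v) in(("top",a),("side",b)):
        f,cx,cy,P,Mx=cam(n);d=Mx@[(u-cx)/f,(v-cy)/f,1];d/=np.linalg.norm(d);Q=np.eye(3)-np.outer(d,d);A.append(Q);B.append(Q@P)
    return np.linalg.solve(sum(A),sum(B))
print(tri((225.3,192.9),(242.9,233.6)).round(4))
for z in(.121,.124):print(z,proj("top",[.5445,.109,z]),proj("side",[.5445,.109,z]))
E
```

```text
[0.5457 0.1079 0.1188]
0.121 [224.88926441 193.27412659] [243.09953675 233.34919468]
0.124 [224.77081854 193.02832927] [242.99787276 232.3855071 ]
```

The ring height at the stop, 0.119–0.121, matches the dimple stop (0.121) and not the rim (0.124). The forces also follow the spring curve over 8 mm and then rise at constant height. The plunger is at its stop, so I'll lift straight up.

```bash
python3 -m jog '.015 0 0 .01 0 0 0;.015 0 0 .02 0 0 0;.015 0 0 .04 0 .005 0;.015 0 0 .06 0 .009 0;.015 0 0 .08 0 .009 0;.015 0 0 .09 0 .009 0;.015 0 0 .095 0 .009 0;.015 0 0 .095 0 .009 0;.015 0 0 .095 0 .009 0;.015 0 0 .095 0 .009 0'; python3 -m jog '.015 0 0 0 0 0 0;.015 0 0 0 0 0 0;.015 0 0 0 0 0 0;.015 0 0 0 0 0 0;.015 0 0 0 0 0 0;.015 0 0 0 0 0 0'; python3 - <<'E'
from plan import *
Mp=R.from_quat([.947,-.042,.318,.014]);y=np.radians(-5)
h=(M*Mp.inv()).apply([-np.cos(y),-np.sin(y),0]);print(h.round(3),abs(s['qd']).max())
t=capture('top');b=capture('side')
cv2.imwrite('pics/p6.png',np.hstack([cv2.resize(t[130:250,190:340],(400,320),interpolation=2),cv2.resize(b[160:280,190:340],(400,320),interpolation=2)]))
E
```

```text
time_s: 9.85
eef_pos: [0.5522, 0.1046, 0.1776]
eef_rot: [0.307, 0.841, -0.153, 0.418]
wrist_force: [-0.3, -0.6, -2.5]
grip_width: 0.0224
time_s: 10.35
eef_pos: [0.5522, 0.1046, 0.1775]
eef_rot: [0.307, 0.841, -0.153, 0.418]
wrist_force: [-0.2, 0.5, -1.6]
grip_width: 0.0221
q [ 0.416  0.156 -0.632  0.259 -0.798  0.89 ] pos [0.5522 0.1046 0.1775]
[0.002 0.002 1.   ] 0.0007562238887528184
```

View pics/p6.png

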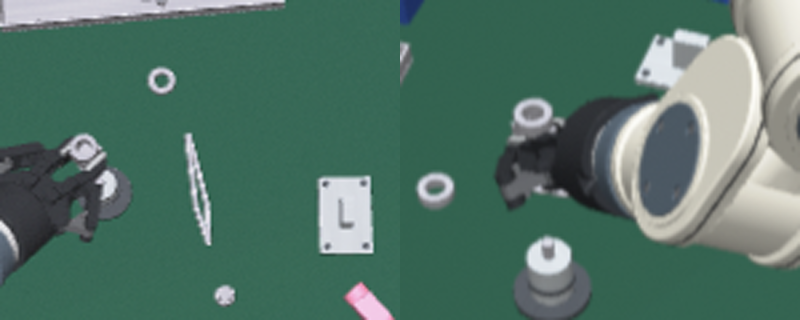

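The coupling is held upright with the hole up at side (533,110). The plunger stands free again, and the saddle, tweezers, nut, sleeve and pink part are where they were. Handing in.

```bash
python3 -c "
from plant import finish_job
print(finish_job())"
```

```text
the job is handed in; nothing more can be done
None
```

The coupling's dimpled end was pressed on the plunger to its stop. The job was handed in at about 10.5 s, with the coupling held upright, still and hole up, its underside about 15 cm above the table.

- **Pick and turn:** I gripped the waist at 100 N with the tool tilted 37° forward, because 45° would have passed a joint limit. I then turned it hole up on the way to the post. The hole end was read from the pictures, so it didn't need turning over.
- **Press:** the force rose along the spring curve over about 8 mm. It then climbed to about 16 N at the wrist with no further travel.
- **Height check that disagreed:** my predicted coupling height at the stop was 92 mm rather than 89 mm. Triangulating the coupling's top ring gave 87–89 mm, which fits the dimple at its stop. I put the difference down to a 3–4 mm error in my estimate of the coupling's position along its length.
- **Last checks:** the computed tilt from the arm pose was about 0.2°, assuming no slip in the grip; the ring position before the press limits any slip to under about 2°. The joints were still and the wrist force was about the coupling's weight. The last pictures show the plunger sprung back, and the saddle and nearby parts unmoved. The screwdriver, dish and jar weren't in those pictures.

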